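Put the washed scraper away in its leaning slot

TASK

Take the blue-handled scraper out of the grey drain rack and slide it, blade first, into the slot of the empty blue holder until it sits fully home, then let go of it. Leave the other scrapers and everything else on the counter where they are.

Things in the scene. Friction and masses are not known exactly. Their poses are not given: they have to be found in the camera images.
- blue_scraper: blue-handled bench scraper standing blade down in the drain rack, leaning up to 4 deg. Blade 92 mm wide (y), 3 thick (x), 100 long (z); bar handle 100 (y) x 22 (x) x 30 mm, from z = 100 to 130. Origin: middle of the blade's lower edge; z runs up to the handle. About 0.25 kg; both faces alike, either way round will do
- blue_slot: blue pocket, fixed on a white foot 150 x 130 mm. Origin: centre of the slot floor, 28 mm above the counter; z runs out of the slot, leaning 30 deg from vertical to the robot's left; x across its thickness. Inside 10 mm (x) x 106 (y), 70 deep; walls 7 thick, lips flare to 28 mm apart at z = 82. With a scraper home the handle starts 30 mm beyond the mouth
- drain_rack: grey fixed drain rack 170 x 130 mm; origin under its centre, z up. Two upright slots along y at x = -50 and +50 mm, each 6 mm thick (x), 106 mm wide (y), floor at z = 8 mm, walls up to z = 53 mm; one holds the blue, the other the white scraper, in either order
- white_scraper: same scraper as the blue one but with a white handle; stands in the other slot of the drain rack; same origin and axes; to be left alone
- yellow_slot: yellow pocket, on its own foot, same shape, origin and axes as the blue one; already holds the yellow scraper. Fixed
- yellow_scraper: same scraper as the blue one but with a yellow handle; sits in the yellow pocket; same origin and axes; to be left alone
- tape_roll: tan roll of tape lying flat, 94 mm diameter, 45 mm high; origin under its centre; to be left alone
- spray_bottle: white spray bottle with red head, 80 mm diameter, 191 mm high; origin under its centre; to be left alone
- salt_tub: white tub with green lid, 106 mm diameter, 82 mm high; origin under its centre; to be left alone
Mind the look-alikes: they are no part of the job. Leave any green or red look-alike of the blue_scraper alone.

How it is judged:
At the end, for the whole second after the job is handed in: Blue scraper at rest in the blue slot, blade first and fully home: blade edge within 8 mm of the slot floor, 7 mm of its centre across the thickness, 15 mm along the width, axis within 0.15 rad of the slot's; the things to be left alone moved no more than 30 mm (scrapers) or 40 mm (others) (z of blue_scraper in the frame of blue_slot between -0.006 and 0.008 m and x of blue_scraper in the frame of blue_slot between -0.007 and 0.007 m and y of blue_scraper in the frame of blue_slot between -0.015 and 0.015 m and angle between the z axis of blue_scraper and the z axis of blue_slot, either way round below 0.15 rad and linear speed of blue_scraper below 0.02 m/s); the robot touches nothing.
It fails at once if the white or the yellow scraper was moved more than 30 mm (distance of any of white_scraper, yellow_scraper from where it was at the start of the episode above 0.03 m).
It fails at once if the tape, bottle or tub was moved more than 40 mm (distance of any of tape_roll, spray_bottle, salt_tub from where it was at the start of the episode above 0.04 m).
It also fails if it takes over 43 s, if anything falls off the work surface, if the arm or the gripper's body presses on something with over 40 N, if the wrist force passes 120 N, or if a joint passes its speed limit or range.

ROBOT

A 6-joint arm with a two-finger parallel gripper is mounted at the origin on the work surface. World frame = base frame: x ahead of the robot, y to its left, z up, the work surface at z = 0. Lengths are in m, angles in rad, forces in N, time in s.
With the tool pointing down it reaches from about 0.375 to 0.9 m from the base axis. Payload 3.1 kg.
Tool frame: the origin (TCP) lies midway between the tips of the shut fingers; the grasp point (between the pads) lies 19 mm behind it; z points along the fingers, y is the line along which they close (so a half turn about z gives the same grasp; the last joint's range is limited). The gripper opens to 87 mm and grips with 3 to 60 N. Pads are 19 mm wide; open, the fingers measure 117 mm over their backs; the gripper's body (75 mm by 190 mm) begins 51 mm behind the grasp point.
Start: joints at [-0.178, 0.527, 1.433, -0, 1.181, -0.178], TCP at [0.625, 0, 0.223] pointing down, gripper open.
Joint ranges: [-3.08, 3.08], [-0.75, 2.2], [0.22, 2.44], [-1.43, 4.57], [0, 2.65], [-2.85, 2.85]. Speed limits (rad/s): [2.79, 2.79, 3.14, 3.14, 3.14, 3.14].

INTERFACE

Orientations are given as a unit quaternion [x, y, z, w].
In Python, from rig import robot gives the robot as it stands. The module is installed in compiled form; this text tells all that it offers.
- The arm moves only by the tool play_rows, never from a script. Its arguments are lists of equal length, an entry for each row: "gripper": the closure, from -1 (fully open) to 1 (shut); "delta_pos": the shift along the tool's x, y, z in cm, a list of three; "turn": the turn, a rotation vector about the tool's x, y, z in rad, a list of three. A call has 1 to 12 rows; each row is the pose to reach, as a shift and turn from the pose commanded when the call began, along the tool's axes at that moment; what a row does not reach only later rows make up. A row lasts 1/8 s, in which the tool goes at most 62.5 mm and 10.7 degrees, less where a joint would pass 70% of its speed; a pose out of reach is approached as far as the arm can. A call with a gripper value outside its range is refused whole. The fingers move at their own pace and stop on an object; "squeeze" is the grip in N (left out, the last holds). Time passes only in rows, so rows that repeat a pose let the fingers close. It gives the time, the measured TCP pose, the force, the opening and the grip force at its end, in the units of the state.
- robot.get_obs(): the state, without advancing time (a new reading comes with each control period).
- robot.camera(name): name is "scene" or "side" or "wrist"; returns a dict with "color" (420x560x3 uint8, red, green, blue), "vfov" (degrees; the focal length in pixels is half the picture's height over the tangent of half this angle, whatever the lens; pixels are square), "cx", "cy" (the principal point, pixels), "R" (3x3) and "t" (3): a world point X has camera coordinates R X + t. Camera axes: x right, y down, z forward; pixel columns grow to the right and rows downward; lengths in m; the calibration is good to about 2 mm. A picture is of the moment at which its call begins. There is no depth.
- robot.hand_in(): hands the job in; it is judged then, once.
The state is a dict: "time": time; "q": joint angles; "joint_velocities": joint speeds; "joint_torque": joint torques, N m; "position": TCP position; "tool_rot": TCP orientation; "ft_force": force on the tool from outside, world axes, zero at the start; "moment": the same for the moment, N m; "grip_width": finger opening in m; "grip_force": force on a finger pad.
Only numpy, scipy, OpenCV 4.12 (cv2) and the standard library are available. Lean on these libraries where they do the work, as an engineer would, in place of code of your own. Each camera call takes 0.05 s, during which the arm holds its last target. There are 200 camera calls.

## Working session

There is one attempt and no reset: what is moved stays moved. The work goes in short steps, Python scripts to look and compute and a tool call to move; the robot and the scene stay as the last step left them, time stands still between calls to the robot, and variables do not carry over. Pictures are saved under pics/ and viewed, at most 14 in all, crops included, and the job is handed in when it is done.

Besides the shell and the picture viewer there is one more tool, called after "Request:" in YAML: its name, and indented under it one key for each argument. play_rows: Moves the arm, as the interface text tells. Its arguments: {"type":"object","properties":{"gripper":{"type":"array","items":{"type":"number"}},"delta_pos":{"type":"array","items":{"type":"array","items":{"type":"number"}}},"turn":{"type":"array","items":{"type":"array","items":{"type":"number"}}},"squeeze":{"type":"number"}},"required":["gripper","delta_pos","turn"]}

```bash
mkdir -p pics
cat > h.py <<'E'
import numpy as np, cv2
from rig import robot
def snap(n,fn):
    c=robot.camera(n); cv2.imwrite('pics/'+fn,c['color'][:,:,::-1]); np.savez('pics/'+fn+'.npz',**c); return c
def ray(c,u,v):
    f=c['color'].shape[0]/2/np.tan(np.radians(c['vfov'])/2)
    d=np.array([(u-c['cx'])/f,(v-c['cy'])/f,1.]); R=np.array(c['R']);t=np.array(c['t'])
    return -R.T@t, R.T@d/np.linalg.norm(d)
def plane(c,u,v,z):
    o,d=ray(c,u,v); return o+d*(z-o[2])/d[2]
def proj(c,X):
    f=c['color'].shape[0]/2/np.tan(np.radians(c['vfov'])/2)
    p=np.array(c['R'])@X+c['t']; return np.array([c['cx']+f*p[0]/p[2],c['cy']+f*p[1]/p[2]])
def tri(rays):
    A=np.zeros((3,3));b=np.zeros(3)
    for o,d in rays:
        M=np.eye(3)-np.outer(d,d);A+=M;b+=M@o
    X=np.linalg.solve(A,b); return X,[np.linalg.norm((np.eye(3)-np.outer(d,d))@(X-o)) for o,d in rays]
E
python3 - <<'E'
from h import *
a=[snap(n,n+'0.png') for n in('scene','side','wrist')]
for c in a: print(c['vfov'],c['cx'],c['cy'],np.round(c['R'],3).tolist(),np.round(-np.array(c['R']).T@c['t'],3))
im=np.vstack([np.hstack([a[0]['color'],a[1]['color']]),np.hstack([a[2]['color'],a[2]['color']*0])])
cv2.imwrite('pics/all.png',cv2.resize(im[:,:,::-1],(800,600),interpolation=cv2.INTER_AREA))
print(robot.get_obs())
E
```

```text
52.94917396520503 281.9286924387377 206.4663589477887 [[-0.759, 0.651, 0.001], [0.518, 0.604, -0.606], [-0.395, -0.459, -0.796]] [0.983 0.512 0.95 ]
50.05254269300808 275.67619474548195 204.3022439707092 [[0.991, -0.13, -0.017], [-0.096, -0.639, -0.763], [0.088, 0.758, -0.646]] [ 0.429 -0.967  0.879]
60.22788153851705 276.11510943361947 209.94059507306173 [[1.0, -0.001, -0.001], [-0.001, -0.962, 0.275], [-0.001, -0.275, -0.962]] [0.624 0.074 0.384]
{'time': 0.15, 'q': array([-1.78506417e-01,  5.28288918e-01,  1.43362141e+00,  2.99275004e-05,
        1.18138251e+00, -1.78493725e-01]), 'joint_velocities': array([-0.001108  , -0.00187949, -0.00327386,  0.00045031,  0.0008182 ,
       -0.00042975]), 'joint_torque': array([ 9.14956272e-04, -4.40429199e+01, -1.76841742e+01,  6.33679633e-02,
        5.52540855e-02, -1.06930895e-04]), 'position': array([6.24435875e-01, 1.35830234e-04, 2.21769850e-01]), 'tool_rot': array([ 7.07115038e-01,  7.07098013e-01, -4.73460303e-04, -7.06177740e-04]), 'ft_force': array([ 0.02082804, -0.79630549,  0.14079581]), 'moment': array([ 0.06678532, -0.03927725, -0.0245965 ]), 'grip_force': 0.0, 'grip_width': 0.08680212185308157}
```

View pics/scene0.png

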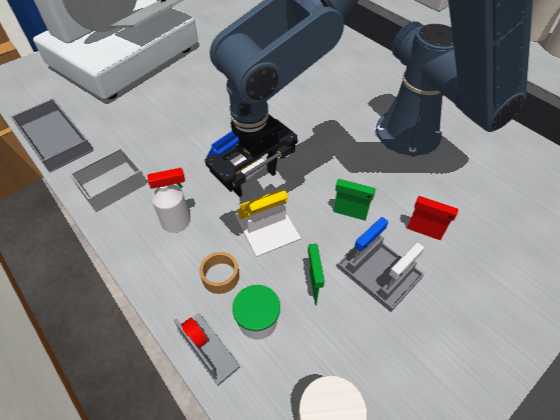

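View pics/side0.png

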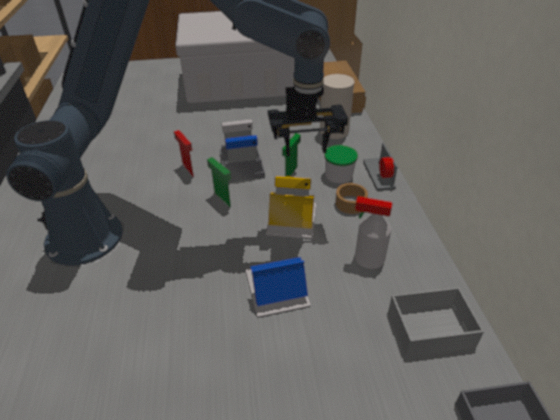

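The scene view shows the blue handle at about (371,234) and the white one at (406,260), both in the rack. The side view shows the blue handle at (241,142) and the blue pocket at (280,283). The handles run roughly along world x. Next I'll mask and triangulate these.

Run:
```python
from h import *
for n in('scene','side','wrist'):
    c=np.load(f'pics/{n}0.png.npz'); hsv=cv2.cvtColor(c['color'],cv2.COLOR_RGB2HSV)
    m=cv2.inRange(hsv,(105,150,60),(125,255,255))
    k,l,s,ce=cv2.connectedComponentsWithStats(m)
    for i in range(1,k):
        if s[i,4]>60:
            ct=cv2.findContours((l==i).astype(np.uint8),0,1)[0][0]
            print(n,s[i],ce[i].round(1),cv2.approxPolyDP(ct,2,True)[:,0].tolist())
def crop(n,x,y,w,h):
    c=cv2.imread(f'pics/{n}0.png')[y:y+h,x:x+w]; return cv2.resize(c,(400,300),interpolation=cv2.INTER_CUBIC)
w=cv2.resize(cv2.imread('pics/wrist0.png'),(400,300))
cv2.imwrite('pics/c1.png',np.vstack([np.hstack([crop('scene',330,200,120,90),crop('side',200,105,120,90)]),np.hstack([w,crop('side',230,240,120,90)])]))
```

```text
scene [  8   0  39  51 903] [28.1 18.3] [[8, 0], [33, 49], [37, 50], [32, 37], [46, 29], [33, 1]]
scene [207 131  32  26 408] [223.9 143.9] [[238, 137], [232, 131], [212, 144], [207, 156], [213, 153], [220, 154], [237, 143]]
scene [355 217  33  35 447] [370.7 233.9] [[381, 217], [357, 239], [357, 249], [361, 251], [379, 234], [387, 223]]
side [226 136  31  13 290] [240.4 141.4] [[256, 138], [227, 138], [227, 147], [254, 145]]
side [ 251  258   56   47 1983] [279.  280.6] [[299, 258], [251, 266], [258, 304], [306, 294], [302, 261]]
```

View pics/c1.png

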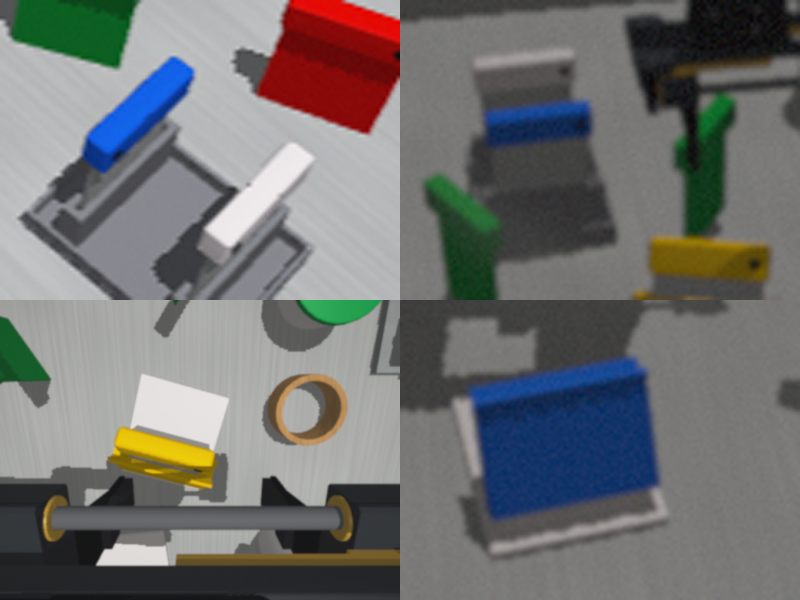

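Run:
```python
from h import *
s=np.load('pics/scene0.png.npz');d=np.load('pics/side0.png.npz')
print('blue',tri([ray(s,370.7,233.9),ray(d,240.4,141.4)]))
# white centroid from crop: scene (330+258*.3,200+200*.3) side (200+.3*525,105+.3*68)
print('white',tri([ray(s,330+258*.3,200+200*.3),ray(d,200+.3*525,105+.3*68)]))
for p in((251,266),(299,258)): print('pocket lip',plane(d,*p,.099))
for p in((258,304),(306,294)): print('pocket low',plane(d,*p,.03))
for nm,ps in (('s',[(381,217),(387,223),(357,239),(361,251)]),('d',[(256,138),(227,138)])):
    for p in ps: print(nm,p,plane(s if nm=='s' else d,*p,.138))
```

```text
blue (array([0.46480169, 0.23234844, 0.12474888]), [np.float64(0.0024276806070287747), np.float64(0.002427680607028772)])
white (array([0.69479102, 0.28699491, 0.23023006]), [np.float64(0.16642769411727973), np.float64(0.16642769411727978)])
pocket lip [ 0.45062617 -0.26230243  0.099     ]
pocket lip [ 0.56452857 -0.25364753  0.099     ]
pocket low [ 0.4582637  -0.31922543  0.03      ]
pocket low [ 0.57339924 -0.3065237   0.03      ]
s (381, 217) [0.42124024 0.21991784 0.138     ]
s (387, 223) [0.42374297 0.24069111 0.138     ]
s (357, 239) [0.51002749 0.22551911 0.138     ]
s (361, 251) [0.52662842 0.25333521 0.138     ]
d (256, 138) [0.51130266 0.22558299 0.138     ]
d (227, 138) [0.42246552 0.23961735 0.138     ]
```

Request:
play_rows:
  gripper: [-1, -1, -1, -1, -1, -1, -1, -1, -1, -1]
  delta_pos:
    - [-5, -2, -2]
    - [-10, -4, -4]
    - [-15, -6, -5]
    - [-20, -8, -5]
    - [-25, -10, -5]
    - [-30, -11, -5]
    - [-35, -11, -5]
    - [-38, -11, -5]
    - [-38, -11, -5]
    - [-38, -11, -5]
  turn:
    - [0, 0, 0]
    - [0, 0, 0]
    - [0, 0, 0]
    - [0, 0, 0]
    - [0, 0, 0]
    - [0, 0, 0]
    - [0, 0, 0]
    - [0, 0, 0]
    - [0, 0, 0]
    - [0, 0, 0]

```text
time: 1.4
position: [0.5147, -0.3788, 0.272]
tool_rot: [0.707, 0.707, 0.0, -0.001]
ft_force: [0.2, 0.3, -0.8]
grip_width: 0.087
grip_force: 0.0
```

Run:
```python
from h import *
a=[snap(n,n+'1.png') for n in('scene','wrist')]
print(a[1]['R'].round(3).tolist(),(-a[1]['R'].T@a[1]['t']).round(3))
b=cv2.imread('pics/scene1.png')[100:220,150:310]
cv2.imwrite('pics/c2.png',np.vstack([cv2.resize(cv2.imread('pics/wrist1.png'),(440,330)),cv2.resize(b,(440,270),interpolation=cv2.INTER_CUBIC)]))
```

```text
[[1.0, -0.0, -0.0], [-0.0, -0.962, 0.274], [-0.0, -0.274, -0.962]] [ 0.515 -0.304  0.435]
```

View pics/wrist1.png

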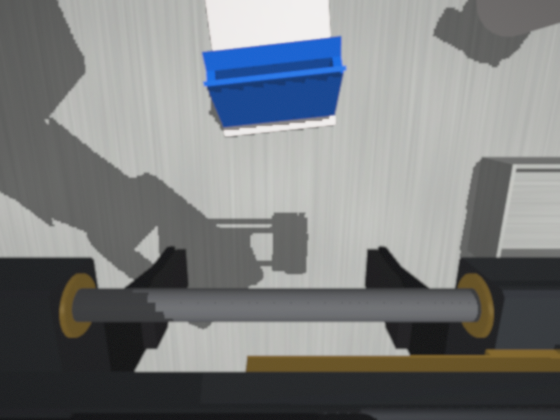

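Request:
play_rows:
  gripper: [-1, -1, -1, -1]
  delta_pos:
    - [4, 0, 0]
    - [6, 0, 0]
    - [6, 0, 0]
    - [6, 0, 0]
  turn:
    - [0, 0, 0]
    - [0, 0, 0]
    - [0, 0, 0]
    - [0, 0, 0]

```text
time: 2.0
position: [0.5154, -0.3206, 0.2729]
tool_rot: [0.707, 0.707, -0.0, 0.001]
ft_force: [-0.3, -0.1, 0.2]
grip_width: 0.0872
grip_force: 0.0
```

Run:
```python
from h import *
snap('wrist','wrist2.png')
a=[cv2.resize(cv2.imread('pics/'+f)[y:y+h,x:x+w],(400,300)) for f,x,y,w,h in(('scene1.png',160,100,160,120),('wrist2.png',0,0,560,420))]
cv2.imwrite('pics/c3.png',np.hstack(a))
```

```text
(no output)
```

View pics/c3.png

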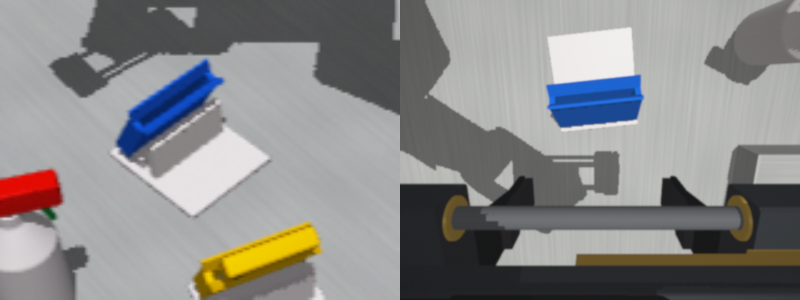

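Wrist view 1 shows the pocket's far lip from (203,52) to (341,37) and its near lip from (206,84) to (345,69), so the slot is yawed by a few degrees. Wrist view 2 and the scene view show the same lips. Next I'll extract sharper corners.

Run:
```python
from h import *
def hull(n,roi):
    c=np.load(f'pics/{n}.png.npz'); hsv=cv2.cvtColor(c['color'],cv2.COLOR_RGB2HSV)
    m=cv2.inRange(hsv,(105,140,50),(125,255,255)); z=np.zeros_like(m); x,y,w,h=roi; z[y:y+h,x:x+w]=m[y:y+h,x:x+w]
    k,l,s,ce=cv2.connectedComponentsWithStats(z); i=1+np.argmax(s[1:,4])
    ct=cv2.findContours((l==i).astype(np.uint8),0,1)[0][0]
    print(n,cv2.approxPolyDP(ct,1.5,True)[:,0].tolist())
    g=cv2.cvtColor(c['color'],cv2.COLOR_RGB2BGR)
    return c
hull('wrist1',(150,0,250,200));hull('wrist2',(150,80,250,150));hull('scene1',(180,100,120,100));hull('side0',(240,240,90,90))
a=cv2.resize(cv2.imread('pics/wrist1.png')[20:140,190:350],(800,600),interpolation=cv2.INTER_CUBIC)
cv2.imwrite('pics/c4.png',a)
```

```text
wrist1 [[340, 38], [334, 37], [204, 52], [203, 56], [207, 70], [207, 80], [204, 83], [210, 91], [223, 125], [333, 113], [340, 77], [344, 69], [340, 62]]
wrist2 [[336, 107], [328, 106], [207, 119], [206, 124], [210, 145], [207, 151], [212, 154], [226, 177], [330, 165], [336, 141], [340, 137], [335, 122]]
scene1 [[242, 124], [212, 144], [207, 156], [211, 162], [238, 143], [248, 133]]
side0 [[300, 258], [251, 266], [254, 274], [258, 304], [306, 294]]
```

View pics/c4.png

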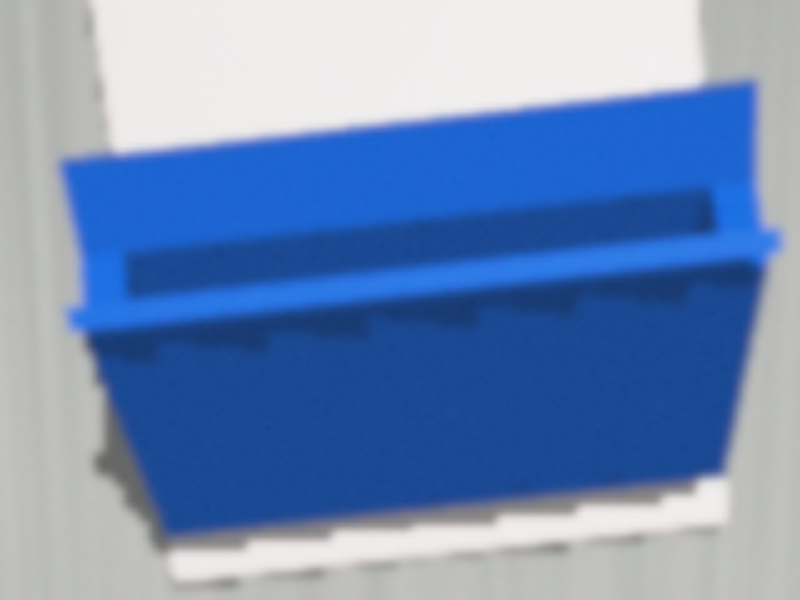

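The close-up shows +y lip corners at (202.4,52) and (341,36.5), and -y lip corners at about (204,83) and (345,68). The slot opening lies between them.

Run:
```python
from h import *
C={n:np.load(f'pics/{n}.png.npz') for n in('wrist1','wrist2','scene1','side0')}
P={'+y lo':dict(wrist1=(202.6,52),wrist2=(206.3,119),scene1=(249,131)),
'+y hi':dict(wrist1=(341,36.7),wrist2=(336.5,106.5),scene1=(207.5,158)),
'-y lo':dict(wrist1=(203.8,83),wrist2=(206.8,151),scene1=(243,124),side0=(251,266)),
'-y hi':dict(wrist1=(345,68),wrist2=(341,137),scene1=(212,143),side0=(300.5,258))}
L={}
for k,v in P.items():
    X,r=tri([ray(C[n],*p) for n,p in v.items()]); L[k]=X
    print(k,X.round(4),np.round(r,4)); 
    X,r=tri([ray(C[n],*p) for n,p in v.items() if n!='scene1']);print('   noscene',X.round(4),np.round(r,4))
w=L['+y hi']+L['-y hi']-L['+y lo']-L['-y lo']; psi=np.arctan2(w[1],w[0]); print('yaw',psi,'len',np.linalg.norm(w)/2)
c=sum(L.values())/4; zc=np.cos(np.pi/6)
z=np.array([-np.sin(psi)*.5,np.cos(psi)*.5,zc]); print('lip centre',c,'floor',c-z*.082, 'lip sep',L['+y hi']-L['-y hi'],L['+y lo']-L['-y lo'])
# model reprojection: pocket lip corners with half-width
y=np.array([np.cos(psi),np.sin(psi),0]);x=np.cross(y,z);o=c-z*.082
print(x)
for sx in(-1,1):
  for sy in(-1,1):
    X=o+z*.082+x*.014*sx+y*.060*sy; print(sx,sy,X.round(3),{n:proj(C[n],X).round(1).tolist() for n in C})
```

```text
+y lo [ 0.4508 -0.2579  0.0949] [0.0006 0.0011 0.0013]
   noscene [ 0.4505 -0.2579  0.09  ] [0.0005 0.0005]
+y hi [ 0.5816 -0.2502  0.0778] [0.0106 0.0091 0.0195]
   noscene [ 0.57   -0.2468  0.0972] [0.0001 0.0001]
-y lo [ 0.4531 -0.2817  0.1132] [0.0035 0.0031 0.004  0.0057]
   noscene [ 0.4537 -0.2841  0.1211] [0.0023 0.0021 0.0039]
-y hi [ 0.5698 -0.2713  0.1148] [0.0029 0.0025 0.002  0.0052]
   noscene [ 0.5687 -0.2728  0.1198] [0.0023 0.0026 0.0044]
yaw 0.07277165386530843 len 0.12428217477354701
lip centre [ 0.51379531 -0.26527033  0.10018281] floor [ 0.51677632 -0.30616182  0.02916872] lip sep [ 0.01180392  0.02113864 -0.03702065] [-0.00226972  0.02378632 -0.0182547 ]
[ 0.06296649 -0.8637333   0.5       ]
-1 -1 [ 0.453 -0.258  0.093] {'wrist1': [205.4, 51.1], 'wrist2': [207.9, 118.8], 'scene1': [248.1, 132.0], 'side0': [252.0, 266.1]}
-1 1 [ 0.573 -0.249  0.093] {'wrist1': [343.2, 40.1], 'wrist2': [338.9, 108.8], 'scene1': [216.6, 152.6], 'side0': [302.0, 257.8]}
1 -1 [ 0.455 -0.282  0.107] {'wrist1': [205.9, 79.3], 'wrist2': [208.5, 147.1], 'scene1': [242.3, 124.4], 'side0': [253.4, 269.7]}
1 1 [ 0.575 -0.273  0.107] {'wrist1': [346.8, 68.3], 'wrist2': [342.2, 137.1], 'scene1': [210.5, 144.7], 'side0': [304.8, 261.2]}
```

Request:
play_rows:
  gripper: [-1, -1, -1, -1, -1, -1, -1, -1, -1, -1, -1]
  delta_pos:
    - [5, -1, 0]
    - [10, -2, 0]
    - [15, -3, 0]
    - [20, -4, 0]
    - [25, -5, 0]
    - [30, -5, 0]
    - [35, -5, 0]
    - [40, -5, 0]
    - [45, -5, 0]
    - [45, -5, 0]
    - [45, -5, 0]
  turn:
    - [0, 0, 0]
    - [0, 0, 0]
    - [0, 0, 0]
    - [0, 0, 0]
    - [0, 0, 0]
    - [0, 0, 0]
    - [0, 0, 0]
    - [0, 0, 0]
    - [0, 0, 0]
    - [0, 0, 0]
    - [0, 0, 0]

```text
time: 3.42
position: [0.4656, 0.1293, 0.2725]
tool_rot: [0.707, 0.707, -0.0, 0.0]
ft_force: [-1.0, 0.7, -0.3]
grip_width: 0.0872
grip_force: 0.0
```

Run:
```python
from h import *
c=snap('wrist','wrist3.png')
hsv=cv2.cvtColor(c['color'],cv2.COLOR_RGB2HSV)
m=cv2.inRange(hsv,(105,140,50),(125,255,255))
k,l,s,ce=cv2.connectedComponentsWithStats(m)
for i in range(1,k):
    if s[i,4]>60:
        ct=cv2.findContours((l==i).astype(np.uint8),0,1)[0][0]
        print(s[i],ce[i].round(1),cv2.approxPolyDP(ct,1.5,True)[:,0].tolist(),cv2.minAreaRect(ct))
```

```text
[ 214   50  127   39 3813] [277.2  69.6] [[340, 55], [337, 51], [331, 50], [217, 59], [214, 61], [215, 82], [220, 88], [237, 88], [332, 80], [340, 75]] ((277.4532165527344, 69.74053192138672), (30.930072784423828, 127.02579498291016), 85.48600769042969)
```

View pics/wrist3.png

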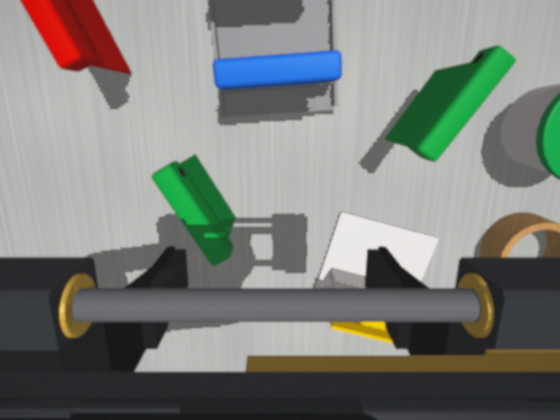

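Wrist view 3 shows the blue handle at centre (277,70), spanning columns 214–340 and yawed by about 4.5°. The blade runs down into the rack slot, and the green decoys are clear of it. I'm now refining both poses; the upper edge seen in the side view belongs to the +y lip.

Run:
```python
from h import *
C={n:np.load(f'pics/{n}.png.npz') for n in('wrist1','wrist2','scene1','side0','wrist3')}
P={'+y lo':dict(wrist1=(202.6,52),wrist2=(206.3,119),scene1=(249,131),side0=(251,266)),
'+y hi':dict(wrist1=(341,36.7),wrist2=(336.5,106.5),side0=(300.5,258)),
'-y lo':dict(wrist1=(203.8,83),wrist2=(206.8,151),scene1=(243,124)),
'-y hi':dict(wrist1=(345,68),wrist2=(341,137),scene1=(211.5,143))}
L={}
for k,v in P.items():
    X,r=tri([ray(C[n],*p) for n,p in v.items()]); L[k]=X
    print(k,X.round(4),np.round(r,4))
    zz=.092 if k[0]=='+' else .106
    print('   plane',[plane(C[n],*v[n],zz).round(4).tolist() for n in('wrist1','wrist2')])
w=L['+y hi']+L['-y hi']-L['+y lo']-L['-y lo']; psi=np.arctan2(w[1],w[0]); c=sum(L.values())/4
z=np.array([-np.sin(psi)*.5,np.cos(psi)*.5,np.cos(np.pi/6)])
print('yaw',psi,'lipc',c.round(4),'floor',(c-z*.082).round(4))
s=np.load('pics/scene0.png.npz');W=C['wrist3'];d=C['side0']
X,r=tri([ray(s,370.7,233.9),ray(d,240.4,141.4),ray(W,277.2,69.6)]);print('handle',X.round(4),np.round(r,4))
for p in((217,59),(338,50.5),(215,88),(340,79.5)): print('top',plane(W,*p,.138).round(4))
print(robot.get_obs()['position'],robot.get_obs()['q'].round(3))
# slot floor/rack dims visible: rack side dark
```

```text
+y lo [ 0.4507 -0.258   0.0945] [0.0005 0.0011 0.0013 0.0002]
   plane [[0.4503, -0.2581, 0.092], [0.4514, -0.2578, 0.092]]
+y hi [ 0.5705 -0.2463  0.0908] [0.0009 0.0006 0.001 ]
   plane [[0.5709, -0.2459, 0.092], [0.5707, -0.2468, 0.092]]
-y lo [ 0.4519 -0.2847  0.1048] [0.0005 0.0011 0.0014]
   plane [[0.4526, -0.2846, 0.106], [0.4529, -0.2854, 0.106]]
-y hi [ 0.5718 -0.2726  0.1124] [0.0007 0.0007 0.0011]
   plane [[0.5732, -0.2726, 0.106], [0.5736, -0.273, 0.106]]
yaw 0.09881626750505292 lipc [ 0.5112 -0.2654  0.1006] floor [ 0.5153 -0.3062  0.0296]
handle [0.4655 0.2321 0.125 ] [0.0019 0.003  0.0011]
top [0.4207 0.2382 0.138 ]
top [0.5126 0.2441 0.138 ]
top [0.4181 0.2172 0.138 ]
top [0.5151 0.2233 0.138 ]
[0.46553224 0.12886848 0.27250891] [ 3.900e-02  2.720e-01  1.715e+00 -1.000e-03  1.155e+00  4.000e-02]
```

Request:
play_rows:
  gripper: [-1, -1, -1, -1, -1, -1, -1, -1, -1, -1, -1]
  delta_pos:
    - [2, 0, 0]
    - [4, 0, 0]
    - [6, 0, 0]
    - [8, 0, 0]
    - [10.2, 0.1, 0]
    - [10.2, 0.1, 0]
    - [10.2, 0.1, 2]
    - [10.2, 0.1, 5]
    - [10.2, 0.1, 8]
    - [10.2, 0.1, 8]
    - [10.2, 0.1, 8]
  turn:
    - [0, 0, 0.17]
    - [0, 0, 0.34]
    - [0, 0, 0.51]
    - [0, 0, 0.68]
    - [0, 0, 0.85]
    - [0, 0, 1.02]
    - [0, 0, 1.19]
    - [0, 0, 1.36]
    - [0, 0, 1.508]
    - [0, 0, 1.508]
    - [0, 0, 1.508]

```text
time: 4.85
position: [0.4672, 0.2313, 0.1934]
tool_rot: [1.0, 0.032, 0.001, -0.0]
ft_force: [0.0, -1.1, 0.0]
grip_width: 0.0873
grip_force: 0.0
```

Run:
```python
from h import *
from scipy.spatial.transform import Rotation as Ro
a=snap('wrist','wrist4.png');b=snap('side','side4.png');s=snap('scene','scene4.png')
o=robot.get_obs();print(o['position'],Ro.from_quat(o['tool_rot']).as_matrix().round(3).tolist(),o['q'].round(2))
cv2.imwrite('pics/c5.png',np.hstack([cv2.resize(cv2.imread('pics/wrist4.png'),(400,300)),cv2.resize(cv2.imread('pics/side4.png')[60:210,150:350],(400,300))]))
hsv=cv2.cvtColor(a['color'],cv2.COLOR_RGB2HSV)
m=cv2.inRange(hsv,(105,140,50),(125,255,255));ct=max(cv2.findContours(m,0,1)[0],key=cv2.contourArea)
q=cv2.approxPolyDP(ct,2,True)[:,0];print(q.tolist())
for p in q: print(p,plane(a,*p,.138).round(4))
```

```text
[0.46711998 0.23196283 0.19389394] [[0.998, 0.063, 0.003], [0.063, -0.998, 0.001], [0.003, -0.0, -1.0]] [ 0.25  0.43  1.72 -0.    0.99  1.75]
[[265, 149], [257, 158], [261, 287], [289, 287], [291, 156], [286, 149]]
[265 149] [0.5177 0.24   0.138 ]
[257 158] [0.512  0.2445 0.138 ]
[261 287] [0.4264 0.2378 0.138 ]
[289 287] [0.4276 0.2192 0.138 ]
[291 156] [0.5145 0.2242 0.138 ]
[286 149] [0.5184 0.2275 0.138 ]
```

View pics/c5.png

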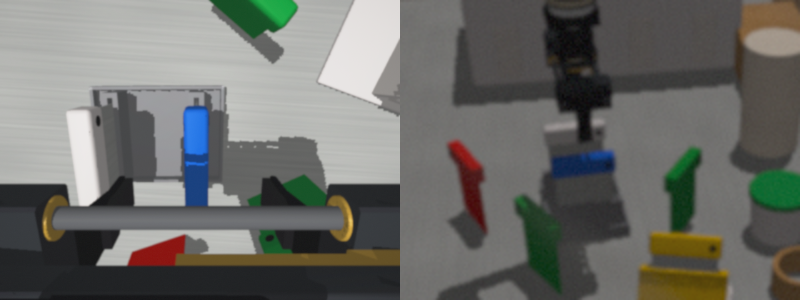

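The handle is centred between the open fingers, with the top face at x≈.466, y≈.231. The green decoy sits at y<.165, clear of the fingers. I'm going down to grasp.

Request:
play_rows:
  gripper: [-1, -1, -1, -1, -1, 1, 1, 1, 1, 1, 1, 1]
  delta_pos:
    - [0, 0, 3]
    - [0, 0, 6]
    - [0, 0, 8.9]
    - [0, 0, 8.9]
    - [0, 0, 8.9]
    - [0, 0, 8.9]
    - [0, 0, 8.9]
    - [0, 0, 8.9]
    - [0, 0, 8.9]
    - [0, 0, 8.9]
    - [0, 0, 8.9]
    - [0, 0, 8.9]
  turn:
    - [0, 0, 0]
    - [0, 0, 0]
    - [0, 0, 0]
    - [0, 0, 0]
    - [0, 0, 0]
    - [0, 0, 0]
    - [0, 0, 0]
    - [0, 0, 0]
    - [0, 0, 0]
    - [0, 0, 0]
    - [0, 0, 0]
    - [0, 0, 0]
  squeeze: 35

```text
time: 6.5
position: [0.466, 0.232, 0.1035]
tool_rot: [1.0, 0.031, -0.0, 0.0]
ft_force: [0.8, -0.6, -0.7]
grip_width: 0.0248
grip_force: 0.0
```

Request:
play_rows:
  gripper: [1, 1, 1, 1]
  delta_pos:
    - [0, 0, 0]
    - [0, 0, 0]
    - [0, 0, 0]
    - [0, 0, 0]
  turn:
    - [0, 0, 0]
    - [0, 0, 0]
    - [0, 0, 0]
    - [0, 0, 0]

```text
time: 7.0
position: [0.4659, 0.232, 0.1035]
tool_rot: [1.0, 0.031, -0.0, 0.0]
ft_force: [0.2, -0.0, -1.2]
grip_width: 0.0218
grip_force: 35.0
```

Request:
play_rows:
  gripper: [1, 1, 1, 1, 1, 1, 1, 1]
  delta_pos:
    - [0, 0, -1]
    - [0, 0, -3]
    - [0, 0, -5.5]
    - [0, 0, -9]
    - [0, 0, -13]
    - [0, 0, -18]
    - [0, 0, -18]
    - [0, 0, -18]
  turn:
    - [0, 0, 0]
    - [0, 0, 0]
    - [0, 0, 0]
    - [0, 0, 0]
    - [0, 0, 0]
    - [0, 0, 0]
    - [0, 0, 0]
    - [0, 0, 0]

```text
time: 8.0
position: [0.4647, 0.2317, 0.2828]
tool_rot: [1.0, 0.031, -0.001, 0.0]
ft_force: [0.2, -0.5, -3.4]
grip_width: 0.0219
grip_force: 35.0
```

Run:
```python
from h import *
from scipy.spatial.transform import Rotation as Ro
a=snap('wrist','wrist5.png');b=snap('side','side5.png');s=snap('scene','scene5.png')
o=robot.get_obs();print(o['position'],Ro.from_quat(o['tool_rot']).as_matrix().round(3).tolist(),o['q'].round(2),o['ft_force'])
cv2.imwrite('pics/c6.png',np.hstack([cv2.resize(cv2.imread('pics/scene5.png')[100:310,250:530],(400,300)),cv2.resize(cv2.imread('pics/side5.png')[40:190,150:350],(400,300))]))
```

```text
[0.46453962 0.23165207 0.28162942] [[0.998, 0.063, -0.004], [0.063, -0.998, -0.001], [-0.005, 0.001, -1.0]] [0.25 0.32 1.62 0.   1.21 1.76] [ 0.22139692 -0.51027296 -2.90559543]
```

View pics/c6.png

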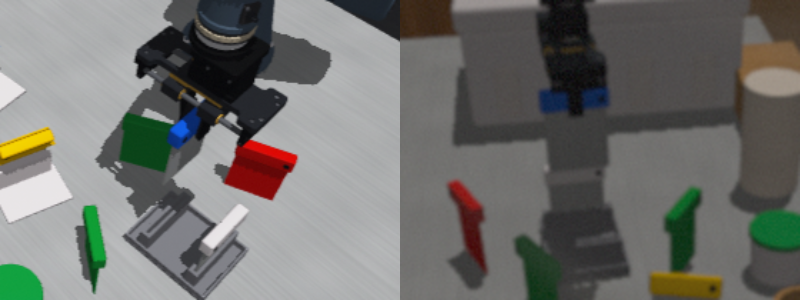

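The scraper is held squarely, with handle centred on the fingers, and the blade is clear of the rack. The white scraper stayed in place. Next I'll compute the move to the pocket.

```bash
cat >> h.py <<'E'
from scipy.spatial.transform import Rotation as Ro
def goal(zs,o=np.array([.515,-.306,.0285]),psi=.099,g=.0955):
    z=np.array([-np.sin(psi)*.5,np.cos(psi)*.5,np.cos(np.pi/6)]); x=np.array([np.cos(psi),np.sin(psi),0])
    R=np.c_[x,np.cross(-z,x),-z]; return R,o+z*(zs+g)
def rel(R0,p0,R,p): return (R0.T@(p-p0)*100).round(2),Ro.from_matrix(R0.T@R).as_rotvec().round(3)
E
python3 - <<'E'
from h import *
f=.0628; x=np.array([np.cos(f),np.sin(f),0]); z=np.array([0,0,-1.]); R0=np.c_[x,np.cross(z,x),z]
p0=np.array([.466,.232,.284]); o=robot.get_obs(); print(o['position'])
for s in(.20,.11): 
    R,p=goal(s);print(s,p.round(3),rel(R0,p0,R,p), 'from measured',rel(Ro.from_quat(o['tool_rot']).as_matrix(),o['position'],R,p))
E
```

```text
[0.46453962 0.23165207 0.28162942]
0.2 [ 0.5   -0.159  0.284] (array([ 0.98, 39.24, -0.04]), array([-0.524,  0.009, -0.035])) from measured (array([ 1.13, 39.21, -0.25]), array([-0.523,  0.014, -0.034]))
0.11 [ 0.505 -0.204  0.206] (array([ 1.14, 43.73,  7.75]), array([-0.524,  0.009, -0.035])) from measured (array([ 1.32, 43.7 ,  7.55]), array([-0.523,  0.014, -0.034]))
```

Request:
play_rows:
  gripper: [1, 1, 1, 1, 1, 1, 1, 1, 1, 1, 1, 1]
  delta_pos:
    - [0, 3, 0]
    - [0.2, 7, 0]
    - [0.4, 12, 0]
    - [0.5, 17, 0]
    - [0.6, 22, 0]
    - [0.7, 27, 0]
    - [0.8, 32, 0]
    - [0.9, 36, 0]
    - [1, 39.2, 0]
    - [1, 39.2, 0]
    - [1, 39.2, 0]
    - [1, 39.2, 0]
  turn:
    - [0, 0, 0]
    - [0, 0, 0]
    - [-0.07, 0, 0]
    - [-0.14, 0, -0.005]
    - [-0.22, 0, -0.01]
    - [-0.3, 0.005, -0.015]
    - [-0.38, 0.005, -0.02]
    - [-0.46, 0.01, -0.03]
    - [-0.524, 0.01, -0.035]
    - [-0.524, 0.01, -0.035]
    - [-0.524, 0.01, -0.035]
    - [-0.524, 0.01, -0.035]

```text
time: 9.65
position: [0.5005, -0.1578, 0.2833]
tool_rot: [0.965, 0.048, 0.013, 0.258]
ft_force: [0.2, 0.1, -2.9]
grip_width: 0.0218
grip_force: 35.0
```

Run:
```python
from h import *
a=snap('side','side6.png');b=snap('scene','scene6.png')
o=robot.get_obs();R0=Ro.from_quat(o['tool_rot']).as_matrix();print(o['position'],R0.round(3).tolist(),o['q'].round(2),o['ft_force'])
for s in(.2,.11,0): print(s,rel(R0,o['position'],*goal(s)))
# predicted scraper blade corners from the measured tool pose
for n,c in(('side',a),('scene',b)):
    im=cv2.imread(f'pics/{n}6.png')
    for y,zz in((-.046,0),(.046,0),(-.046,.1),(.046,.1)):
        X=o['position']+R0@np.array([y,0,.0955-zz]); u=proj(c,X); cv2.circle(im,tuple(int(v) for v in u.round()),1,(0,255,255),-1)
    for y in(-.053,.053):
        Rg,t=goal(.082,g=0); u=proj(c,t+Rg@np.array([y,0,0])); cv2.circle(im,tuple(int(v) for v in u.round()),1,(255,0,255),-1)
    cv2.imwrite(f'pics/{n}6m.png',im)
S=cv2.imread('pics/side6m.png')[150:330,190:390];C=cv2.imread('pics/scene6m.png')[50:230,150:350]
cv2.imwrite('pics/c7.png',cv2.resize(np.hstack([S,C]),(800,360),interpolation=cv2.INTER_CUBIC))
```

```text
[ 0.50064893 -0.15791634  0.28362205] [[0.995, 0.086, 0.05], [0.099, -0.862, -0.497], [0.001, 0.5, -0.866]] [-0.24  0.31  1.75 -0.6   0.98  1.55] [-0.07806501  0.17502564 -3.49392643]
0.2 (array([-0.04,  0.13, -0.02]), array([ 0.   , -0.001, -0.   ]))
0.11 (array([-0.04,  0.13,  8.98]), array([ 0.   , -0.001, -0.   ]))
0 (array([-0.06,  0.13, 19.98]), array([ 0.   , -0.001, -0.   ]))
```

View pics/c7.png

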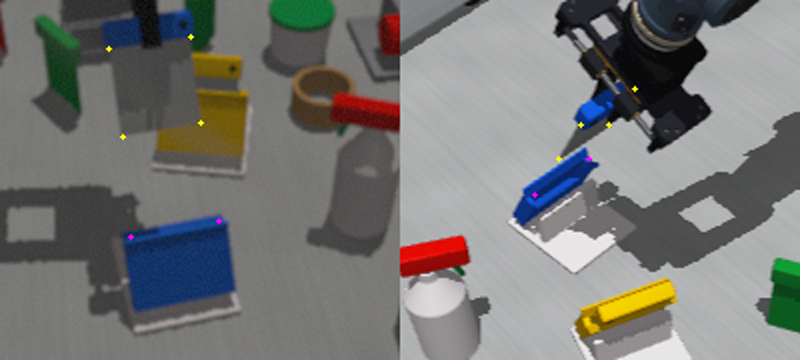

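The predicted blade corners sit on the real blade in both views, and the lip marks sit on the pocket mouth. I'm approaching along the slot axis.

Request:
play_rows:
  gripper: [1, 1, 1, 1, 1, 1, 1, 1]
  delta_pos:
    - [0, 0.1, 4]
    - [0, 0.1, 8]
    - [0, 0.1, 10.5]
    - [0, 0.1, 12]
    - [0, 0.1, 13]
    - [0, 0.1, 14]
    - [0, 0.1, 14]
    - [0, 0.1, 14]
  turn:
    - [0, 0, 0]
    - [0, 0, 0]
    - [0, 0, 0]
    - [0, 0, 0]
    - [0, 0, 0]
    - [0, 0, 0]
    - [0, 0, 0]
    - [0, 0, 0]

```text
time: 10.75
position: [0.5079, -0.229, 0.1633]
tool_rot: [0.965, 0.048, 0.014, 0.259]
ft_force: [0.4, 0.4, -3.0]
grip_width: 0.0216
grip_force: 35.0
```

Run:
```python
from h import *
a=snap('side','side7.png');b=snap('scene','scene7.png')
o=robot.get_obs();R0=Ro.from_quat(o['tool_rot']).as_matrix();print(o['position'],o['q'].round(2),o['ft_force'],o['moment'])
for s in(.06,0): print(s,rel(R0,o['position'],*goal(s)))
S=cv2.imread('pics/side7.png')[190:310,210:350];C=cv2.imread('pics/scene7.png')[80:200,170:310]
cv2.imwrite('pics/c8.png',cv2.resize(np.hstack([S,C]),(800,343),interpolation=cv2.INTER_CUBIC))
```

```text
[ 0.50794973 -0.22901282  0.16340946] [-0.38  0.52  1.84 -0.78  0.68  1.69] [ 0.11602172  0.23176602 -3.32281169] [ 0.59492977  0.19837064 -0.03555839]
0.06 (array([-0.06, -0.05, -0.  ]), array([ 0.001, -0.001, -0.001]))
0 (array([-0.07, -0.06,  6.  ]), array([ 0.001, -0.001, -0.001]))
```

View pics/c8.png

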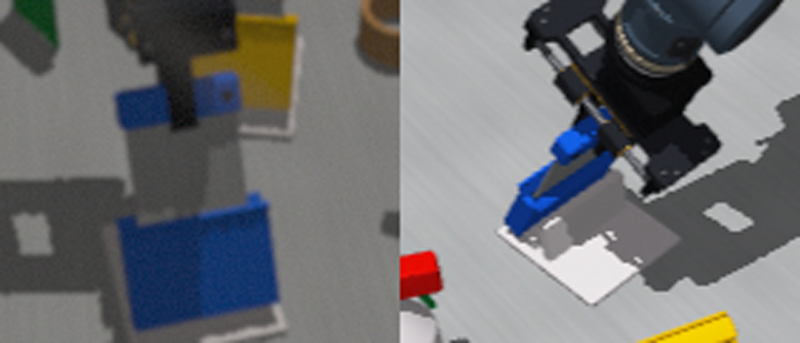

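The blade edge has entered the slot mouth with no contact force and margins on both sides, about 2 mm off centre along the width. I'm sliding it on.

Request:
play_rows:
  gripper: [1, 1, 1, 1, 1, 1, 1, 1]
  delta_pos:
    - [0.1, 0, 0.7]
    - [0.1, 0, 1.4]
    - [0.1, 0, 2.1]
    - [0.1, 0, 2.8]
    - [0.1, 0, 3.5]
    - [0.1, 0, 4]
    - [0.1, 0, 4]
    - [0.1, 0, 4]
  turn:
    - [0, 0, 0]
    - [0, 0, 0]
    - [0, 0, 0]
    - [0, 0, 0]
    - [0, 0, 0]
    - [0, 0, 0]
    - [0, 0, 0]
    - [0, 0, 0]

```text
time: 11.85
position: [0.5107, -0.249, 0.1283]
tool_rot: [0.965, 0.048, 0.013, 0.259]
ft_force: [-0.1, -0.1, -2.2]
grip_width: 0.0217
grip_force: 35.0
```

Request:
play_rows:
  gripper: [1, 1, 1, 1, 1, 1, 1, 1]
  delta_pos:
    - [0, 0, 0.5]
    - [0, 0, 1]
    - [0, 0, 1.4]
    - [0, 0, 1.6]
    - [0, 0, 1.8]
    - [0, 0, 2]
    - [0, 0, 2]
    - [0, 0, 2]
  turn:
    - [0, 0, 0]
    - [0, 0, 0]
    - [0, 0, 0]
    - [0, 0, 0]
    - [0, 0, 0]
    - [0, 0, 0]
    - [0, 0, 0]
    - [0, 0, 0]

```text
time: 12.85
position: [0.5114, -0.2587, 0.1114]
tool_rot: [0.965, 0.048, 0.013, 0.259]
ft_force: [-2.0, 3.3, 5.4]
grip_width: 0.0218
grip_force: 35.0
```

Request:
play_rows:
  gripper: [1, 1, 1]
  delta_pos:
    - [0, 0, 0.15]
    - [0, 0, 0.3]
    - [0, 0, 0.3]
  turn:
    - [0, 0, 0]
    - [0, 0, 0]
    - [0, 0, 0]

```text
time: 13.22
position: [0.5115, -0.2588, 0.1113]
tool_rot: [0.964, 0.048, 0.014, 0.26]
ft_force: [-5.8, 17.3, 24.4]
grip_width: 0.0217
grip_force: 35.0
```

Run:
```python
from h import *
o=robot.get_obs();R0=Ro.from_quat(o['tool_rot']).as_matrix();print(o['position'],o['q'].round(2),o['ft_force'],o['grip_width'])
print(rel(R0,o['position'],*goal(0)))
```

```text
[ 0.51150373 -0.25876583  0.11128468] [-0.43  0.62  1.85 -0.91  0.58  1.8 ] [-5.76232094 17.26092091 24.3984419 ] 0.02170739293987827
(array([-0.12, -0.04, -0.01]), array([ 0.003, -0.002, -0.001]))
```

It is seated: firm contact at exactly the predicted depth. I'm easing off, opening and backing out along the slot axis.

Request:
play_rows:
  gripper: [1, 1, -1, -1, -1, -1, -1, -1, -1, -1]
  delta_pos:
    - [0, 0, -0.3]
    - [0, 0, -0.3]
    - [0, 0, -0.3]
    - [0, 0, -0.3]
    - [0, 0, -0.3]
    - [0, 0, -0.3]
    - [0, 0, -0.3]
    - [0, 0, -0.3]
    - [0, 0, -0.3]
    - [0, 0, -0.3]
  turn:
    - [0, 0, 0]
    - [0, 0, 0]
    - [0, 0, 0]
    - [0, 0, 0]
    - [0, 0, 0]
    - [0, 0, 0]
    - [0, 0, 0]
    - [0, 0, 0]
    - [0, 0, 0]
    - [0, 0, 0]

```text
time: 14.48
position: [0.5116, -0.2589, 0.1109]
tool_rot: [0.965, 0.048, 0.013, 0.259]
ft_force: [0.4, 0.2, -1.1]
grip_width: 0.0859
grip_force: 0.0
```

Request:
play_rows:
  gripper: [-1, -1, -1, -1, -1, -1, -1, -1]
  delta_pos:
    - [0, 0, -1.5]
    - [0, 0, -3.5]
    - [0, 0, -6]
    - [0, 0, -9]
    - [0, 0, -13]
    - [0, 0, -16]
    - [0, 0, -16]
    - [0, 0, -16]
  turn:
    - [0, 0, 0]
    - [0, 0, 0]
    - [0, 0, 0]
    - [0, 0, 0]
    - [0, 0, 0]
    - [0, 0, 0]
    - [0, 0, 0]
    - [0, 0, 0]

```text
time: 15.48
position: [0.5031, -0.179, 0.2491]
tool_rot: [0.965, 0.048, 0.013, 0.259]
ft_force: [0.2, 0.5, 0.5]
grip_width: 0.0872
grip_force: 0.0
```

Run:
```python
from h import *
a=snap('side','side9.png');b=snap('scene','scene9.png')
R,_=goal(0)
for n,c in(('side',a),('scene',b)):
    hsv=cv2.cvtColor(c['color'],cv2.COLOR_RGB2HSV); m=cv2.inRange(hsv,(105,140,50),(125,255,255))
    for ct in cv2.findContours(m,0,1)[0]:
        if cv2.contourArea(ct)>60: print(n,cv2.approxPolyDP(ct,1.5,True)[:,0].tolist())
    for zz in(.1,.13):
        for y in(-.05,.05):
            for x in(-.011,.011): print(zz,y,x,proj(c,goal(zz,g=0)[1]+R@np.array([y,x,0])).round(1))
S=cv2.imread('pics/side9.png')[190:310,210:350];C=cv2.imread('pics/scene9.png')[80:200,170:310]
cv2.imwrite('pics/c9.png',cv2.resize(np.hstack([S,C]),(800,343),interpolation=cv2.INTER_CUBIC))
```

```text
side [[297, 258], [296, 262], [258, 269], [256, 266], [253, 266], [251, 268], [256, 289], [256, 299], [259, 305], [306, 294], [302, 261]]
side [[295, 243], [291, 240], [256, 247], [254, 251], [256, 258], [293, 252], [295, 251]]
0.1 -0.05 -0.011 [254.1 259.1]
0.1 -0.05 0.011 [255.5 261.8]
0.1 0.05 -0.011 [295.9 251.5]
0.1 0.05 0.011 [298.1 254. ]
0.13 -0.05 -0.011 [252.3 246.7]
0.13 -0.05 0.011 [253.7 249.2]
0.13 0.05 -0.011 [294.3 239.3]
0.13 0.05 0.011 [296.5 241.5]
scene [[247, 124], [241, 124], [214, 142], [207, 158], [211, 162], [238, 143], [250, 128]]
scene [[8, 0], [34, 51], [37, 50], [32, 37], [46, 29], [33, 1]]
0.1 -0.05 -0.011 [247.3 129.8]
0.1 -0.05 0.011 [242.5 123.9]
0.1 0.05 -0.011 [221.4 147.5]
0.1 0.05 0.011 [216.4 141.3]
0.13 -0.05 -0.011 [250.3 125.5]
0.13 -0.05 0.011 [245.5 119.4]
0.13 0.05 -0.011 [223.9 143.4]
0.13 0.05 0.011 [218.8 137.1]
```

View pics/c9.png

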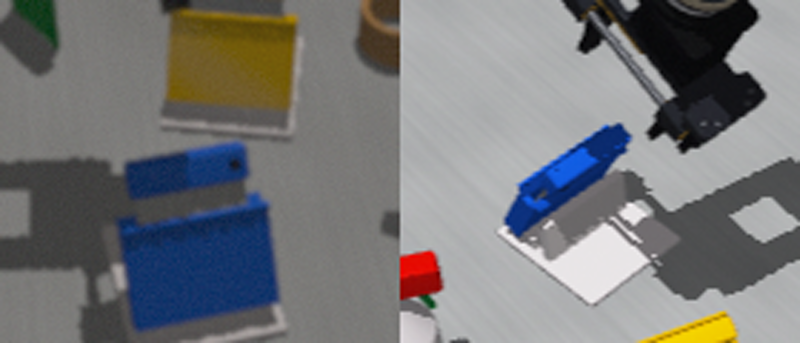

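The handle outline in the side view, (254–295, 240–258), is within 1–2 px of where a fully home scraper should appear. The gripper is clear, so I'm handing in.

```bash
python3 -c "
from rig import robot
print(robot.hand_in())"
```

```text
the job is handed in; nothing more can be done
None
```

I slid the blue scraper blade first into the blue holder until it met the slot floor, let go of it and handed the job in at about 15.5 s; the pictures show it home with the gripper clear, but the hand-in call gave no verdict.

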